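Shut the tagged coolant valve under the sliding cover

TASK

Push the aluminium cover of the coolant valve box aside, all the way along its track until it meets the end stop, without lifting it. Then push the valve lever that ends in a round disc clockwise until it is fully shut, crosswise to its pipe. Leave the plain lever and the things standing around the box as they are.

Things in the scene. Friction and masses are not known exactly. Their poses are not given: they have to be found in the camera images.
- valve_box: Fixed grey steel box, 266 (x) x 292 (y) x 88 mm high; origin at the centre of its underside, z up. -y half: open valve bay; +y half: closed deck, top at z 78 mm. A rim 10 mm higher (inside x -127..127, y -140..140 mm) surrounds both: this recess is the cover's track. Two pipe stubs (x -43 and +51 mm, z 28 mm) stick out 39 mm from its -y wall.
- bay (a point): Centre of the bay's floor, 4 mm above the bench; the axes are the box's. The bay is open inside 236 mm along x and 124 mm along y (box x -118..118, y -132..-8 mm). The two copper pipes run through it along y, at box x -43 and +51 mm; a brass valve sits on each at box y -38 mm, and which valve is on which pipe varies.
- cover_grip (a point): Middle of the cover's handle, a 10 mm round bar 110 mm long along the box's x, its axis 24 mm over the plate. The loose aluminium plate, 250 (x) x 138 (y) x 4 mm, about 0.5 kg, lies in the track, underside 78 mm above the bench. Axes parallel to the box's. Starts over the bay, this point at box y -70 to -58 mm; slides to +y onto the deck and meets the end stop at box y +71 mm.
- disc_pivot (a point): Turning axis of the marked lever, half-way up the lever (64 mm above the bench). The steel lever turns about the vertical; it is 12 mm wide, 8 mm thick (60 to 68 mm above the bench) and has a hub of 22 mm diameter.
- disc_end (a point): Centre of the round disc (26 mm diameter, 8 mm thick) at the end of the marked lever, 56 mm from its pivot, half-way up.
- disc_lever (a joint): Angle of the marked lever (rad): 0 is open, the lever pointing to the box's -y along its pipe; it grows clockwise seen from above to 1.571, fully shut at its stop, pointing to the box's -x. It starts at 0 to 0.25, has friction (about 0.12 N m) and stays where it is left.
- plain_end (a point): Point on the plain lever, 56 mm from its pivot, half-way up. This lever is a straight steel bar, 12 mm wide, ending 65 mm from its pivot, at the same height and turning like the marked one, 94 mm beside it along the box's x. It is to stay as it is.
- plain_lever (a joint): Angle of the plain lever (rad), counted like that of the marked one; starts between 0 and 0.2.
- collar_mid (a point): Centre of a loose steel collar (ring, 64 mm outside, 32 mm inside diameter, 28 mm high) lying flat on the bench; bystander.
- spray_can_mid (a point): Centre, half-way up, of a loose upright spray can, 54 mm diameter, 150 mm high; bystander.
- wrench: Loose steel wrench, 180 mm long along its own x, lying on the bench; origin under its middle; bystander.

How it is judged:
By the outcome, as a careful person would: the job done as asked, in the order asked, and still so for the second after the job is handed in, with the robot touching nothing.
It also fails if it takes over 46 s, if anything falls off the work surface, if the arm or the gripper's body presses on something with over 40 N, if the wrist force passes 120 N, or if a joint passes its speed limit or range.

ROBOT

A 6-joint arm with a two-finger parallel gripper is mounted at the origin on the work surface. World frame = base frame: x ahead of the robot, y to its left, z up, the work surface at z = 0. Lengths are in m, angles in rad, forces in N, time in s.
With the tool pointing down it reaches from about 0.35 to 0.775 m from the base axis. Payload 7.3 kg.
Tool frame: the origin (TCP) lies between the finger pads; the fingertips stand 8 mm ahead of it and the grasp point (between the pads) lies 11 mm behind it (robot.nose_length is the distance from the TCP to the fingertips, in m); z points along the fingers, y is the line along which they close (so a half turn about z gives the same grasp; the last joint's range is limited). The gripper opens to 92 mm and grips with 3 to 60 N. Pads are 19 mm wide; open, the fingers measure 130 mm over their backs; the gripper's body (75 mm by 190 mm) begins 47 mm behind the grasp point.
Start: joints at [1.089, 0.342, 1.524, -0, 1.275, -0.146], TCP at [0.173, 0.496, 0.235] pointing down, gripper open.
Joint ranges: [-2.53, 2.53], [-0.77, 2.02], [0.04, 2.7], [-1, 4.14], [0.28, 2.66], [-3.11, 3.11]. Speed limits (rad/s): [2.57, 2.57, 3.14, 3.14, 3.14, 3.14].

INTERFACE

Orientations are given as [roll, pitch, yaw] about the fixed x, y, z axes, in that order (R = Rz(yaw) Ry(pitch) Rx(roll)).
In Python, from cell import robot gives the robot as it stands. The module is installed in compiled form; this text tells all that it offers.
- The arm moves only by the shell command python3 -m jog 'ROWS' [FORCE]. ROWS is JSON, a list that holds one entry, the list of rows, each a list of 5 numbers: the gripper's target within -1 to 1 (fully open at 1, half-way at 0, shut at -1), then the shift along the tool's x, y, z in m, then the turn about the tool's z in rad. A call has 1 to 5 rows; each row is the pose to reach, as a shift and turn from the pose commanded when the call began, along the tool's axes at that moment; what a row does not reach only later rows make up. A row lasts 1/12 s, in which the tool goes at most 41.7 mm and 7.16 degrees, less where a joint would pass 70% of its speed; a pose out of reach is approached as far as the arm can. A call with a gripper value outside its range is refused whole. The fingers move at their own pace and stop on an object; FORCE is the grip in N (left out, the last holds). Time passes only in rows, so rows that repeat a pose let the fingers close. It gives the time, the measured TCP pose, the force, the opening and the grip force at its end, in the units of the state.
- robot.observe(): the state, without advancing time (a new reading comes with each control period).
- robot.read_camera(name): name is "scene" or "top" or "wrist"; returns the picture (420x560x3 uint8, red, green, blue); there is no depth.
- robot.camera_model(name): a dict with "camera_matrix" (3x3 intrinsics, pixels), "dist_coeffs" ([k1, k2, p1, p2, k3] as OpenCV has them; the pictures are not rectified), "position" and "attitude" of the camera in the world; the wrist camera has in their place "mount" (4x4, takes a point from camera to tool coordinates, whose origin is the TCP and whose axes are the flange's). Camera axes: x right, y down, z forward; pixel columns grow to the right and rows downward; lengths in m; the calibration is good to about 2 mm. A picture is of the moment at which its call begins: read the wrist's pose just before it. camera_model takes no time and is no camera call.
- robot.hand_in(): hands the job in; it is judged then, once.
The state is a dict: "time": time; "qpos": joint angles; "qvel": joint speeds; "joint_efforts": joint torques, N m; "tool_pos": TCP position; "tool_rot": TCP orientation; "contact_force": force on the tool from outside, world axes, zero at the start; "torque": the same for the moment, N m; "opening": finger opening in m; "grip_force": force on a finger pad.
Only numpy, scipy, OpenCV 4.12 (cv2) and the standard library are available. Lean on these libraries where they do the work, as an engineer would, in place of code of your own. Each camera call takes 0.05 s, during which the arm holds its last target. There are 200 camera calls.

## Working session

There is one attempt and no reset: what is moved stays moved. The work goes in short steps, Python scripts to look and compute and a shell command to move; the robot and the scene stay as the last step left them, time stands still between calls to the robot, and variables do not carry over. Pictures are saved under pics/ and viewed, at most 10 in all, crops included, and the job is handed in when it is done.

```bash
mkdir -p pics; python3 - <<'E'
from cell import robot
import cv2
s=robot.observe();print({k:s[k] for k in('time','tool_pos','tool_rot','opening','contact_force')})
for n in('top','scene'):
    cv2.imwrite(f'pics/{n}0.png',robot.read_camera(n)[:,:,::-1])
for n in('top','scene','wrist'):print(robot.camera_model(n))
E
```

```text
{'time': 0.0, 'tool_pos': array([0.17278495, 0.49532662, 0.23404627]), 'tool_rot': array([-3.14006130e+00, -2.11075747e-04,  2.80581950e+00]), 'opening': 0.09180420854010957, 'contact_force': array([-0.01157057, -0.12847629, -0.13028354])}
{'camera_matrix': array([[390.57586779,   0.        , 279.92907986],
       [  0.        , 390.57586779, 202.68516057],
       [  0.        ,   0.        ,   1.        ]]), 'dist_coeffs': array([-0.09800097,  0.        ,  0.        ,  0.        ,  0.        ]), 'position': array([0.49887568, 0.04684131, 1.0838678 ]), 'attitude': array([-3.04960413, -0.01838998, -1.57188771])}
{'camera_matrix': array([[421.71963119,   0.        , 278.40923957],
       [  0.        , 421.71963119, 209.79157192],
       [  0.        ,   0.        ,   1.        ]]), 'dist_coeffs': array([-0.12963975,  0.        ,  0.        ,  0.        ,  0.        ]), 'position': array([ 1.30953529, -0.14896811,  0.71639532]), 'attitude': array([-2.28302689,  0.00231336,  1.31888434])}
{'camera_matrix': array([[313.92937712,   0.        , 280.95715547],
       [  0.        , 313.92937712, 213.03246331],
       [  0.        ,   0.        ,   1.        ]]), 'dist_coeffs': array([0.0102282, 0.       , 0.       , 0.       , 0.       ]), 'mount': array([[ 1.30515141e-04, -9.66855726e-01, -2.55323303e-01,
         6.81049709e-02],
       [ 9.99999854e-01,  2.59876012e-04, -4.72919968e-04,
         8.19923295e-04],
       [ 5.23597781e-04, -2.55323204e-01,  9.66855619e-01,
        -1.49566933e-01],
       [ 0.00000000e+00,  0.00000000e+00,  0.00000000e+00,
         1.00000000e+00]])}
```

View pics/top0.png

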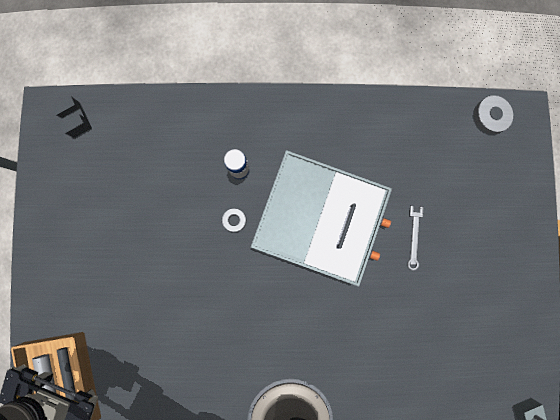

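View pics/scene0.png

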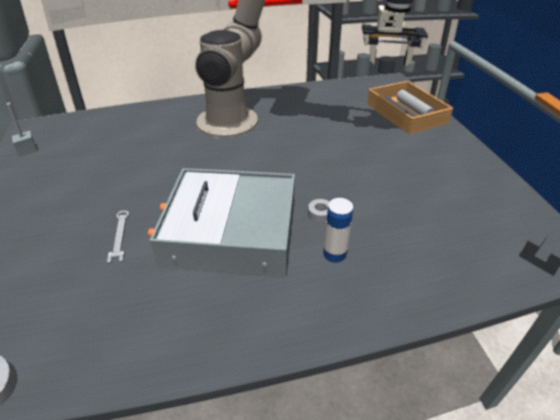

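The top view shows the box with rim corners near (287,152), (391,188), (359,286) and (251,248). The handle runs from (353,205) to (339,248), and the pipe stubs are on the right. The can and collar stand to the left, on the deck's +y side, and the wrench lies to the right.

```bash
cat > h.py <<'E'
from cell import robot
import numpy as np,cv2
from scipy.spatial.transform import Rotation as R
def cast(name,px,z,pose=None):
    m=robot.camera_model(name)
    p=cv2.undistortPoints(np.array(px,float).reshape(-1,1,2),m['camera_matrix'],m['dist_coeffs']).reshape(-1,2)
    d=np.c_[p,np.ones(len(p))]
    if name=='wrist':
        T=np.eye(4);T[:3,:3]=R.from_euler('xyz',pose[1]).as_matrix();T[:3,3]=pose[0]
        T=T@m['mount'];Rm,o=T[:3,:3],T[:3,3]
    else: Rm,o=R.from_euler('xyz',m['attitude']).as_matrix(),m['position']
    d=d@Rm.T
    return o+d*((z-o[2])/d[:,2])[:,None]
def refs():
    b=np.load('box.npz');return b['c'],b['yaw']
def box2w(x,y):
    c,a=refs();return c+np.array([x*np.cos(a)-y*np.sin(a),x*np.sin(a)+y*np.cos(a)])
def w2box(p):
    c,a=refs();d=np.array(p)[:2]-c;return np.array([d[0]*np.cos(a)+d[1]*np.sin(a),-d[0]*np.sin(a)+d[1]*np.cos(a)])
def totool(target,state=None):
    s=state or robot.observe();M=R.from_euler('xyz',s['tool_rot']).as_matrix()
    return M.T@(np.array(target)-s['tool_pos'])
E
python3 - <<'E'
from h import *
im=cv2.imread('pics/top0.png');hsv=cv2.cvtColor(im,cv2.COLOR_BGR2HSV)
# box+cover: bright region in window
roi=np.zeros(im.shape[:2],np.uint8);roi[145:292,246:398]=255
m=((hsv[:,:,2]>100)&(roi>0)).astype(np.uint8)*255
m[hsv[:,:,1]>120]=0
m=cv2.morphologyEx(m,cv2.MORPH_OPEN,np.ones((5,5)))
c=max(cv2.findContours(m,0,2)[0],key=cv2.contourArea)
q=cv2.approxPolyDP(cv2.convexHull(c),8,True).reshape(-1,2);print(q)
rect=cv2.minAreaRect(c);print(rect)
P=cast('top',q,0.088);print(P.round(4))
w=cast('top',cv2.convexHull(c).reshape(-1,2),0.088)[:,:2]
r=cv2.minAreaRect((w*1000).astype(np.float32));print(r)
b=cv2.boxPoints(r)/1000
e=[b[1]-b[0],b[2]-b[1]];l=e[np.argmax([np.linalg.norm(k) for k in e])]
if l[1]<0:l=-l
yaw=-np.arctan2(l[0],l[1]);cc=np.array(r[0])/1000
np.savez('box.npz',c=cc,yaw=yaw);print(cc,yaw)
# handle: dark pixels inside the white plate
d=((hsv[:,:,2]<110)&(roi>0)).astype(np.uint8);k=np.zeros_like(d);k[195:258,330:362]=1;d&=k
n,l,st,ce=cv2.connectedComponentsWithStats(d)
i=1+np.argmax(st[1:,4]);ys,xs=np.where(l==i);print(st[i],ce[i])
H=cast('top',[ce[i]],0.104);print('handle',H,w2box(H[0]))
for nm,p,z in(('can',(235,160),.15),('collar',(234,220),.028),('wr1',(416,208),0),('wr2',(413,266),0)):
    h=cast('top',[p],z)[0];print(nm,h,w2box(h))
s=robot.observe();print('tool yaw',s['tool_rot'][2])
E
```

```text
[[284 153]
 [385 190]
 [356 284]
 [251 247]]
((319.8256530761719, 218.70272827148438), (112.88423919677734, 101.46123504638672), 20.136301040649414)
[[ 0.7203  0.0177  0.088 ]
 [ 0.624  -0.2449  0.088 ]
 [ 0.3833 -0.1647  0.088 ]
 [ 0.4779  0.1019  0.088 ]]
((551.930419921875, -73.35420227050781), (286.9620361328125, 261.44549560546875), 70.03611755371094)
[ 0.55193042 -0.0733542 ] -0.3484355
[337 204  19  44 164] [346.48780488 225.32926829]
handle [[ 0.53200535 -0.13913054  0.104     ]] [ 0.00373013 -0.06862668]
can [0.68898566 0.13851446 0.15      ] [0.05648148 0.24593152]
collar [0.54920514 0.15151454 0.028     ] [-0.07933794  0.21042545]
wr1 [ 0.58394968 -0.35923436  0.        ] [ 0.12770258 -0.25776879]
wr2 [ 0.42083925 -0.34610667  0.        ] [-0.03008838 -0.3011204 ]
tool yaw 2.8057899038493876
```

```bash
python3 -m jog '[[[0,-0.028,-0.026,0,0.12],[0,-0.056,-0.052,0,0.24],[0,-0.084,-0.078,0,0.36],[0,-0.112,-0.104,0,0.48],[0,-0.14,-0.13,0,0.6]]]'; python3 - <<'E'
from h import *
t=np.r_[box2w(0,-.10),.20];print(totool(t).round(3),robot.observe()['tool_rot'])
E
```

```text
time: 0.52
tool_pos: [0.2625, 0.3251, 0.2344]
tool_rot: [-3.141, 0.0, 2.201]
contact_force: [1.0, 0.2, -0.1]
opening: 0.0628
grip_force: 0.0
[-0.548 -0.084  0.035] [-3.14117724e+00  1.05654965e-04  2.20066573e+00]
```

```bash
python3 -m jog '[[[0,-0.038,-0.006,0,0.12],[0,-0.076,-0.012,0,0.24],[0,-0.114,-0.018,0,0.36],[0,-0.152,-0.024,0,0.48],[0,-0.19,-0.03,0,0.6]]]'; python3 - <<'E'
from h import *
t=np.r_[box2w(0,-.10),.20];s=robot.observe();print(totool(t).round(3),refs()[1]+np.pi/2,s['tool_rot'])
E
```

```text
time: 0.93
tool_pos: [0.3511, 0.1543, 0.2347]
tool_rot: [-3.142, -0.0, 1.6]
contact_force: [1.4, 0.8, 1.1]
opening: 0.0458
grip_force: 0.0
[-0.326  0.157  0.035] 1.2223608 [-3.14156920e+00 -1.02986860e-04  1.60001561e+00]
```

```bash
python3 -m jog '[[[0,-0.033,0.016,0,0.08],[0,-0.066,0.032,0,0.16],[0,-0.099,0.048,0,0.24],[0,-0.132,0.064,0,0.32],[0,-0.165,0.08,0,0.378]]]';python3 -m jog '[[[0,-0.036,0,0,0],[0,-0.072,0,0,0],[0,-0.108,0,0,0],[0,-0.14,0,0,0],[0,-0.14,0,0,0]]]'; python3 - <<'E'
from h import *
t=np.r_[box2w(0,-.10),.20];s=robot.observe();print(totool(t).round(3),refs()[1]+np.pi/2,s['tool_rot'],w2box(s['tool_pos']))
cv2.imwrite('pics/w1.png',robot.read_camera('wrist')[:,:,::-1])
np.savez('w1.npz',p=s['tool_pos'],r=s['tool_rot'])
E
```

```text
time: 1.35
tool_pos: [0.4369, -0.0079, 0.2346]
tool_rot: [-3.141, -0.0, 1.223]
contact_force: [1.0, 1.8, -0.4]
opening: 0.0462
grip_force: 0.0
time: 1.77
tool_pos: [0.388, -0.1421, 0.2345]
tool_rot: [-3.141, 0.002, 1.223]
contact_force: [0.6, -0.5, 0.5]
opening: 0.0458
grip_force: 0.0
[0.021 0.131 0.034] 1.2223608 [-3.14117271e+00  1.73840546e-03  1.22299211e+00] [-0.13061301 -0.12062954]
```

View pics/w1.png

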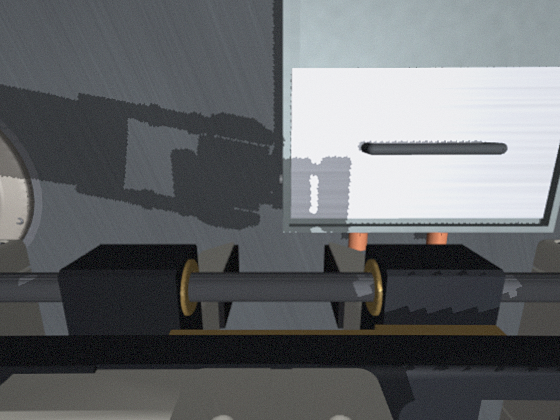

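The wrist view shows the handle from (361,148) to (507,148). The outer box corner is near (284,231), its -y rim edge runs along row ~231 to (553,231), and the pipe stubs are at columns 358 and 437.

```bash
python3 - <<'E'
from h import *
d=np.load('w1.npz');po=(d['p'],d['r'])
for nm,px,z in(('hndl',[(361,148),(507,148)],.106),('corner',[(284,231),(553,231)],.088)):
    for p in cast('wrist',px,z,po): print(nm,p.round(4),w2box(p).round(4))
h=cast('wrist',[(361,148),(507,148)],.106,po).mean(0)
t=np.r_[box2w(w2box(h)[0],w2box(h)[1]-.032),.16];print(totool(t).round(3))
E
```

```text
hndl [ 0.4718 -0.1153  0.106 ] [-0.061  -0.0667]
hndl [ 0.5899 -0.1583  0.106 ] [ 0.0647 -0.0669]
corner [ 0.3816 -0.1694  0.088 ] [-0.1273 -0.1484]
corner [ 0.6301 -0.2592  0.088 ] [ 0.1369 -0.148 ]
[0.02  0.133 0.074]
```

```bash
python3 -m jog '[[[0,0,0.035,0.02,0],[0,0.01,0.07,0.04,0],[0,0.02,0.105,0.06,0],[0,0.02,0.133,0.074,0],[0,0.02,0.133,0.074,0]]]';python3 -m jog '[[[0,0,0,0.02,0],[0,0,0,0.04,0],[0,0,0,0.06,0],[0,0,0,0.06,0],[0,0,0,0.06,0]]]'; python3 - <<'E'
from h import *
s=robot.observe();print(w2box(s['tool_pos']),s['tool_pos'],s['contact_force'])
E
```

```text
time: 2.23
tool_pos: [0.5243, -0.163, 0.1563]
tool_rot: [-3.138, -0.001, 1.229]
contact_force: [-0.1, 1.0, -0.3]
opening: 0.046
grip_force: 0.0
time: 2.65
tool_pos: [0.5209, -0.1626, 0.1004]
tool_rot: [-3.139, -0.0, 1.229]
contact_force: [-0.2, -0.9, -0.1]
opening: 0.0456
grip_force: 0.0
[ 0.00133579 -0.09446544] [ 0.52093282 -0.1625991   0.1003963 ] [-0.22234386 -0.93453551 -0.08446737]
```

```bash
python3 -m jog '[[[0,0.01,0,0,0],[0,0.02,0,0,0],[0,0.03,0,0,0],[0,0.04,0,0,0],[0,0.052,0,0,0]]]';python3 -m jog '[[[0,0.014,0,0,0],[0,0.028,0,0,0],[0,0.042,0,0,0],[0,0.056,0,0,0],[0,0.07,0,0,0]]]'; python3 -m jog '[[[0,0.006,0,0,0],[0,0.01,0,0,0],[0,0.014,0,0,0],[0,0.017,0,0,0],[0,0.02,0,0,0]]]'; python3 - <<'E'
from h import *
s=robot.observe();print(w2box(s['tool_pos']),s['tool_pos'],s['contact_force'])
E
```

```text
time: 3.07
tool_pos: [0.5399, -0.1146, 0.1021]
tool_rot: [3.139, 0.001, 1.228]
contact_force: [-2.5, -6.0, 3.2]
opening: 0.0457
grip_force: 2.8
time: 3.48
tool_pos: [0.5633, -0.048, 0.102]
tool_rot: [3.139, 0.001, 1.228]
contact_force: [-2.1, -5.3, 4.2]
opening: 0.0459
grip_force: 2.8
time: 3.9
tool_pos: [0.5693, -0.0303, 0.1012]
tool_rot: [3.141, 0.001, 1.228]
contact_force: [-2.3, -5.7, 4.5]
opening: 0.0457
grip_force: 2.8
[0.00165356 0.04635784] [ 0.56931246 -0.03034667  0.10122733] [-2.25975476 -5.66311746  4.51483862]
```

```bash
python3 -m jog '[[[0,0.002,0,0,0],[0,0.004,0,0,0],[0,0.006,0,0,0],[0,0.008,0,0,0],[0,0.008,0,0,0]]]'; python3 -m jog '[[[0,0.001,0,0,0],[0,0.002,0,0,0],[0,0.003,0,0,0],[0,0.003,0,0,0]]]'; python3 - <<'E'
from h import *
s=robot.observe();print(w2box(s['tool_pos']))
E
```

```text
time: 4.32
tool_pos: [0.5709, -0.0256, 0.1012]
tool_rot: [-3.141, 0.005, 1.228]
contact_force: [-7.4, -15.9, 6.8]
opening: 0.046
grip_force: 8.8
time: 4.65
tool_pos: [0.571, -0.0254, 0.1013]
tool_rot: [-3.14, 0.009, 1.227]
contact_force: [-11.1, -26.5, 8.8]
opening: 0.0461
grip_force: 14.5
[0.00154712 0.05156549]
```

```bash
python3 -m jog '[[[0,-0.01,0,0,0],[0,-0.025,0,0,0],[-1,-0.03,0,-0.03,0],[-1,-0.05,0,-0.06,0],[-1,-0.085,0,-0.09,0]]]'; python3 -m jog '[[[-1,-0.035,0,-0.015,0],[-1,-0.07,0,-0.03,0],[-1,-0.09,0,-0.045,0],[-1,-0.09,0,-0.045,0],[-1,-0.09,0,-0.045,0]]]'; python3 - <<'E'
from h import *
s=robot.observe();print(w2box(s['tool_pos']))
cv2.imwrite('pics/w2.png',robot.read_camera('wrist')[:,:,::-1])
np.savez('w2.npz',p=s['tool_pos'],r=s['tool_rot'])
E
```

```text
time: 5.07
tool_pos: [0.5456, -0.0948, 0.1888]
tool_rot: [-3.141, -0.002, 1.23]
contact_force: [-0.2, -0.1, -0.4]
opening: 0.0308
grip_force: 0.0
time: 5.48
tool_pos: [0.5153, -0.1817, 0.2333]
tool_rot: [3.14, -0.001, 1.225]
contact_force: [-0.7, 0.6, 0.2]
opening: 0.0008
grip_force: 0.0
[ 0.00256537 -0.11435936]
```

View pics/w2.png

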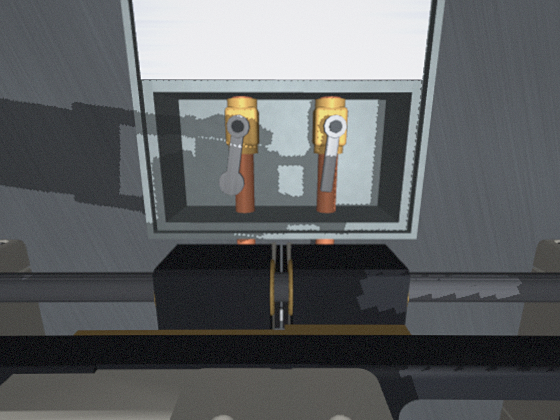

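The bay is open, with the cover edge at row ~80. The disc lever is on the left pipe, with its pivot at (237,126) and disc at (231,182). The plain lever is on the right, with its pivot at (335,126) and end at (327,190).

```bash
cat > lev.py <<'E'
from h import *
def report(f,px):
    d=np.load(f);po=(d['p'],d['r']);out=[]
    for nm,p,z in px:
        q=cast('wrist',[p],z,po)[0];out.append(q[:2]);print(nm,q.round(4),w2box(q).round(4))
    return out
E
python3 - <<'E'
from lev import *
report('w2.npz',[('piv',(237,126),.068),('disc',(231,182),.068),('ppiv',(335,126),.068),('pend',(327,190),.068),('cover L',(144,80),.082),('cover R',(425,80),.082),('bl',(150,238),.088),('br',(417,238),.088)])
E
```

```text
piv [ 0.5006 -0.0988  0.068 ] [-0.0396 -0.0415]
disc [ 0.4746 -0.1474  0.068 ] [-0.0474 -0.096 ]
ppiv [ 0.5897 -0.1308  0.068 ] [ 0.0551 -0.0412]
pend [ 0.5634 -0.188   0.068 ] [ 0.0499 -0.1039]
cover L [ 0.4392 -0.0353  0.082 ] [-0.1189 -0.0027]
cover R [ 0.6742 -0.1198  0.082 ] [ 0.1308 -0.0019]
bl [ 0.3822 -0.1702  0.088 ] [-0.1265 -0.149 ]
br [ 0.6311 -0.2597  0.088 ] [ 0.138  -0.1482]
```

```bash
python3 - <<'E'
from h import *
c,a=refs();np.savez('box.npz',c=box2w(.0045,-.003),yaw=a)
s=robot.observe();print(w2box(s['tool_pos']),s['tool_rot'])
for z in(.11,.064):print(totool(np.r_[box2w(-.010,-.100),z]).round(4))
for th in np.linspace(0,np.pi/2,7):
    D=np.array([-43-56*np.sin(th),-38-56*np.cos(th)]);n=np.array([-np.cos(th),np.sin(th)])
    P=D-13*n+[19,-9.5]-[-10,-100];print(round(th,2),'tool xy shift from start',(P[::-1]).round(1))
E
```

```text
[-0.00241806 -0.11040286] [-3.14115422e+00 -1.40878644e-03  1.22695723e+00]
[ 0.0103 -0.0075  0.1224]
[ 0.0102 -0.0075  0.1684]
0.0 tool xy shift from start [-3.5 -1. ]
0.26 tool xy shift from start [ -5.  -15.9]
0.52 tool xy shift from start [ -2.5 -30.7]
0.79 tool xy shift from start [  3.7 -44.4]
1.05 tool xy shift from start [ 13.2 -56. ]
1.31 tool xy shift from start [ 25.4 -64.7]
1.57 tool xy shift from start [ 39.5 -70. ]
```

```bash
python3 -m jog '[[[-1,0.003,-0.003,0.03,0],[-1,0.01,-0.0075,0.06,0],[-1,0.01,-0.0075,0.09,0],[-1,0.01,-0.0075,0.115,0],[-1,0.01,-0.0075,0.115,0]]]' 30; python3 -m jog '[[[-1,0,0,0.018,0],[-1,0,0,0.036,0],[-1,0,0,0.054,0],[-1,0,0,0.054,0]]]'; python3 - <<'E'
from h import *
s=robot.observe();print(w2box(s['tool_pos']),s['tool_pos'])
E
```

```text
time: 5.95
tool_pos: [0.5084, -0.1659, 0.1121]
tool_rot: [-3.13, -0.002, 1.23]
contact_force: [-1.8, 0.4, -0.3]
opening: 0.0003
grip_force: 0.0
time: 6.28
tool_pos: [0.5103, -0.1675, 0.0615]
tool_rot: [-3.136, -0.001, 1.229]
contact_force: [-1.1, -0.7, 0.3]
opening: 0.0004
grip_force: 0.0
[-0.01149201 -0.0996981 ] [ 0.5102946  -0.1674937   0.06153772]
```

```bash
python3 -m jog '[[[-1,-0.004,-0.007,0,0],[-1,-0.005,-0.014,0,0],[-1,-0.004,-0.022,0,0],[-1,-0.002,-0.029,0,0],[-1,0.001,-0.037,0,0]]]'; python3 -m jog '[[[-1,0.003,-0.006,0,0],[-1,0.007,-0.012,0,0],[-1,0.012,-0.018,0,0],[-1,0.018,-0.023,0,0],[-1,0.024,-0.027,0,0]]]'; python3 - <<'E'
from h import *
s=robot.observe();print(w2box(s['tool_pos']),s['tool_pos'],robot.camera_model('wrist') is None)
cv2.imwrite('pics/w3.png',robot.read_camera('wrist')[:,:,::-1])
E
```

```text
time: 6.7
tool_pos: [0.4775, -0.1567, 0.0654]
tool_rot: [3.137, 0.001, 1.227]
contact_force: [1.1, -4.4, 3.8]
opening: 0.0005
grip_force: 2.1
time: 7.12
tool_pos: [0.4589, -0.1233, 0.0638]
tool_rot: [-3.141, -0.0, 1.228]
contact_force: [-0.9, -3.3, 3.4]
opening: 0.0005
grip_force: 2.2
[-0.07483799 -0.0757304 ] [ 0.45893843 -0.1233382   0.06376811] False
```

View pics/w3.png

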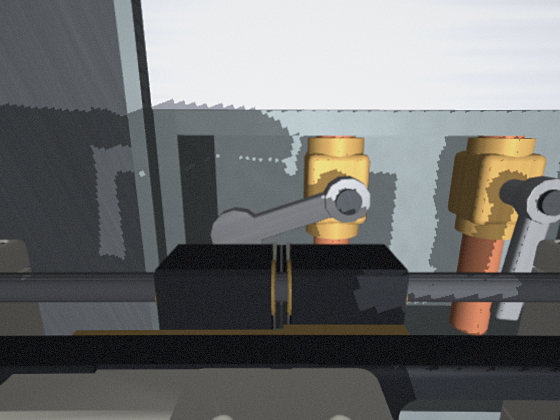

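The disc lever has swung most of the way, with its disc at (237,227) and pivot at (348,200). I'll finish against the stop.

```bash
python3 -m jog '[[[-1,0.004,-0.003,0,0],[-1,0.008,-0.006,0,0],[-1,0.012,-0.007,0,0],[-1,0.015,-0.008,0,0],[-1,0.015,-0.008,0,0]]]'; python3 -m jog '[[[-1,0.001,0,0,0],[-1,0.002,0,0,0],[-1,0.003,0,0,0],[-1,0.003,0,0,0]]]'; python3 - <<'E'
from h import *
s=robot.observe();print(w2box(s['tool_pos']),s['tool_pos'])
E
```

```text
time: 7.58
tool_pos: [0.4576, -0.1075, 0.0638]
tool_rot: [3.141, 0.001, 1.229]
contact_force: [1.2, -5.5, 0.5]
opening: 0.0004
grip_force: 2.4
time: 7.92
tool_pos: [0.4582, -0.1065, 0.0638]
tool_rot: [3.141, 0.003, 1.229]
contact_force: [-2.1, -13.7, 0.1]
opening: 0.0007
grip_force: 7.0
[-0.08124603 -0.06011061] [ 0.4582485  -0.10646915  0.06379685]
```

```bash
python3 -m jog '[[[-1,0.001,0,0,0],[-1,0.0025,0,0,0],[-1,0.0025,0,0,0]]]'; python3 -m jog '[[[-1,-0.012,0,0,0],[-1,-0.024,0,0,0],[-1,-0.024,0,0,0],[-1,-0.024,0,-0.03,0],[-1,-0.024,0,-0.06,0]]]';python3 -m jog '[[[-1,-0.02,0.02,-0.03,0],[-1,-0.03,0.05,-0.06,0],[-1,-0.035,0.08,-0.09,0],[-1,-0.035,0.08,-0.11,0],[-1,-0.035,0.08,-0.11,0]]]'; python3 - <<'E'
from h import *
s=robot.observe()
cv2.imwrite('pics/w4.png',robot.read_camera('wrist')[:,:,::-1])
np.savez('w4.npz',p=s['tool_pos'],r=s['tool_rot'])
E
```

```text
time: 8.17
tool_pos: [0.4586, -0.1057, 0.0638]
tool_rot: [3.141, 0.006, 1.23]
contact_force: [-5.7, -22.6, 1.1]
opening: 0.0004
grip_force: 11.4
time: 8.58
tool_pos: [0.4491, -0.1234, 0.1227]
tool_rot: [-3.135, -0.001, 1.227]
contact_force: [0.4, -0.5, -0.9]
opening: 0.0006
grip_force: 0.0
time: 9.0
tool_pos: [0.5173, -0.1854, 0.2378]
tool_rot: [3.135, 0.0, 1.228]
contact_force: [0.7, -0.5, -0.5]
opening: 0.0003
grip_force: 0.0
```

View pics/w4.png

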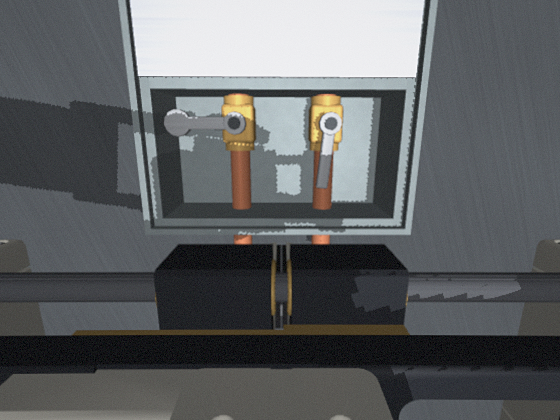

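The lever is crosswise, with its disc at (178,123) level with the pivot at (234,123), and the plain lever hasn't moved. I'll check the cover's end gap and the bystanders from the top camera.

```bash
python3 - <<'E'
from h import *
im=robot.read_camera('top')[:,:,::-1].copy();sc=robot.read_camera('scene')[:,:,::-1]
a=cv2.resize(im[140:290,215:435],None,fx=2.6,fy=2.6);b=cv2.resize(sc[150:280,80:360],(572,265))
cv2.imwrite('pics/f.png',cv2.resize(np.vstack([a[:, :572],b]),None,fx=.9,fy=.9))
E
```

```text
(no output)
```

View pics/f.png

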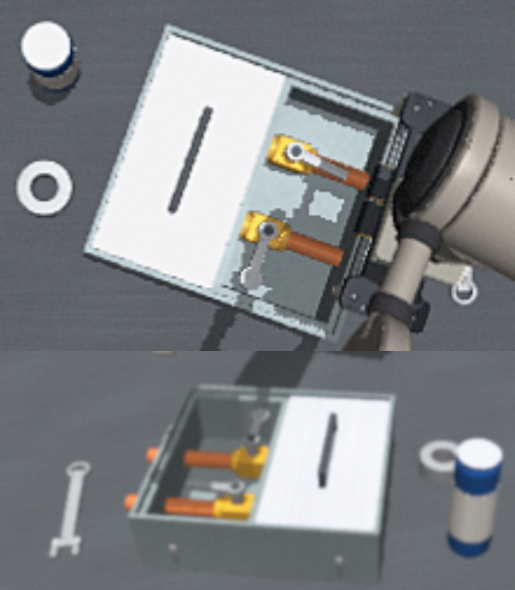

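The cover is flush against the +y rim, the disc lever is crosswise to its pipe, and the can, collar and wrench haven't moved.

```bash
python3 -c "
from cell import robot
print(robot.hand_in())"
```

```text
the job is handed in; nothing more can be done
None
```

I pushed the cover along its track to the end stop, turned the disc lever fully shut, left the plain lever and bystanders as they were, and handed the job in at about 9 s; no verdict came back.

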